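Put three mixed-up suspension parts back in their own trays

ROBOT

A 7-joint arm with a two-finger parallel gripper is mounted at the origin on the work surface. World frame = base frame: x ahead of the robot, y to its left, z up, the work surface at z = 0. Lengths are in m, angles in rad, forces in N, time in s.
With the tool pointing down it reaches from about 0.425 to 0.925 m from the base axis. Payload 6.8 kg.
Tool frame: the origin (TCP) lies midway between the tips of the shut fingers; the grasp point (between the pads) lies r.grip_point_offset behind it (r.grip_point_offset is the distance from the TCP to the grasp point, in m); z points along the fingers, y is the line along which they close (so a half turn about z gives the same grasp; the last joint's range is limited). The gripper opens to 85 mm and grips with 20 to 120 N. Pads are 22 mm wide; open, the fingers measure 114 mm over their backs; the gripper's body (76 mm by 85 mm) begins 54 mm behind the grasp point. The pads swing forward as they close: fully open they stand 13 mm farther back than shut.
Start: joints at [-0.108, 0.477, 0.022, 1.555, -0.011, 1.109, -0.083], TCP at [0.675, 0, 0.231] pointing down, gripper open.
Joint ranges: [-2.96, 2.96], [-0.34, 2.1], [-1.41, 1.46], [0.24, 2.44], [-1.37, 4.51], [0.17, 1.92], [-2.96, 2.96]. Speed limits (rad/s): [2.39, 2.39, 3.14, 3.14, 3.14, 3.14, 3.14].

INTERFACE

Orientations are given as a rotation vector (axis times angle).
In Python, from bench import r gives the robot as it stands. The module is installed in compiled form; this text tells all that it offers.
- The arm moves only by the shell command python3 -m crank 'ROWS' [FORCE]. ROWS is JSON, a list of rows, each a list of 5 numbers: the shift along the world's x, y, z in units of 200 mm (1.0 is 200 mm), then the turn about the world's z in units of 45 degrees (1.0 is 45 degrees), then the opening, from -1 (shut) to 1 (fully open). In form: [[dx, dy, dz, turn, jaw], ...]. A call has 1 to 8 rows; each row shifts and turns the commanded pose from where the row before left it; what a row does not reach is not made up. A row lasts 1/12 s, in which the tool goes at most 41.7 mm and 7.16 degrees, less where a joint would pass 70% of its speed; a pose out of reach is approached as far as the arm can. A call with a number of a shift or a turn outside -1 to 1 is refused whole. A call with a gripper value outside its range is refused whole. The fingers move at their own pace and stop on an object; FORCE is the grip in N (left out, the last holds). Time passes only in rows, so rows that do not move let the fingers close. It gives the time, the measured TCP pose, the force, the opening and the grip force at its end, in the units of the state.
- r.get_obs(): the state, without advancing time (a new reading comes with each control period).
- r.grab_frame(name): name is "scene" or "side" or "wrist"; returns the picture (480x640x3 uint8, blue, green, red); there is no depth.
- r.camera_model(name): a dict with "fx", "fy", "cx", "cy" (pixels), "R" (3x3) and "t" (3): a world point X has camera coordinates R X + t. Camera axes: x right, y down, z forward; pixel columns grow to the right and rows downward; lengths in m; the calibration is good to about 2 mm. A picture is of the moment at which its call begins: read the wrist's pose just before it. camera_model takes no time and is no camera call; for the wrist camera it gives the pose at the moment of the call.
- r.hand_in(): hands the job in; it is judged then, once.
The state is a dict: "clock": time; "joints": joint angles; "qvel": joint speeds; "tau": joint torques, N m; "tcp_pos": TCP position; "orientation": TCP orientation; "contact_force": force on the tool from outside, world axes, zero at the start; "moment": the same for the moment, N m; "grip_width": finger opening in m; "gripper_force": force on a finger pad.
Only numpy, scipy, OpenCV 4.12 (cv2) and the standard library are available. Lean on these libraries where they do the work, as an engineer would, in place of code of your own. Each camera call takes 0.05 s, during which the arm holds its last target. There are 200 camera calls.

TASK

The three suspension parts have been put in the wrong grey trays: change them round so that the bearing lies in the round dish, the square block in the square tray, and the two-eyed link in the long tray, turned along it. Each must lie flat, the same way up as now, about in the middle of its tray; set one aside on the empty cardboard square on the way, set parts down rather than dropping them, and leave the wrench socket, the bump stop and the tin undisturbed.

Things in the scene. Friction and masses are not known exactly. Their poses are not given: they have to be found in the camera images.
- bearing: Strut bearing: short thick bright-steel ring, 54 mm outer diameter, 30 mm bore, 34 mm high, lying flat with its axis upright, 0.2 to 0.45 kg. Starts in the square tray. Origin at the centre of its underside, z up.
- block: Square aluminium valve block, 46 x 46 mm, 40 mm high, four small dark bolt holes and a port drawn on top, 0.17 to 0.35 kg. Starts in the long tray. Origin at the centre of its underside, z up, x and y square to its sides.
- link: Dark steel link with two round eyes, 96 mm long along its x, lying flat: eyes 30 mm diameter, 30 mm high, their centres 33 mm either side of the middle; the straight bar between them is 18 mm wide (along y) and 26 mm high, best gripped across at the middle. 0.25 to 0.5 kg. Starts in the round dish. Origin at the middle of its underside, z up.
- round_dish: Fixed round grey-painted steel dish, 118 mm outer diameter at the rim, rim 10 mm above the table, flat floor about 102 mm across, 3 mm above the table. Origin at the centre of its underside (table height), z up. Place of the bearing.
- square_tray: Fixed square grey-painted steel tray, 106 x 106 mm outside, 100 x 100 mm inside, rim 10 mm above the table, floor 3 mm above it. Origin at the centre of its underside, x and y along its sides. Place of the block.
- long_tray: Fixed oblong grey-painted steel tray, 150 mm (its x) by 82 mm (its y) outside, walls 3 mm, rim 10 mm above the table, floor 3 mm above it. Origin at the centre of its underside. Place of the link, lengthwise.
- card: Fixed flat square of brown cardboard, 125 x 125 mm, 3 mm thick, empty at the start: the free spot for setting a part aside. Origin at the centre of its underside.
- socket: Bystander: dark steel wrench socket standing upright, 38 mm diameter, 58 mm high, loose. Origin at the centre of its underside. Leave alone.
- bump_stop: Bystander: cream polyurethane bump stop, a ribbed cone standing upright, 44 mm diameter at the foot, 54 mm high, loose. Origin at the centre of its underside. Leave alone.
- tin: Bystander: small round white tin, standing upright, 54 mm diameter, 46 mm high, loose. Origin at the centre of its underside. Leave alone.
There are look-alikes about, which are no part of the job. What is shaped like the block but orange is not meant.

How it is judged:
On the way:
1. one of the three parts is set down on the cardboard square (its centre within 35 mm of the square's) and released (((horizontal distance between bearing and card below 0.035 m and z of bearing in the frame of card below 0.008 m and angle between bearing's own z axis and vertical below 0.15 rad and linear speed of bearing below 0.02 m/s and contact force between bearing and the fingers below 0.1 N) or (horizontal distance between block and card below 0.035 m and z of block in the frame of card below 0.008 m and angle between block's own z axis and vertical below 0.15 rad and linear speed of block below 0.02 m/s and contact force between block and the fingers below 0.1 N) or (horizontal distance between link and card below 0.035 m and z of link in the frame of card below 0.008 m and angle between link's own z axis and vertical below 0.15 rad and linear speed of link below 0.02 m/s and contact force between link and the fingers below 0.1 N))), for 0.2 s.
At the end, for the whole second after the job is handed in: Bearing in round dish, block in square tray, link in long tray, each flat on the floor, same way up (tilt under 0.15 rad), centre within 15 mm of the tray's centre, released and at rest; the link's length within 0.25 rad of the tray's, either way round (horizontal distance between bearing and round_dish below 0.015 m and z of bearing in the frame of round_dish below 0.008 m and angle between each of bearing, block, link's own z axis and vertical below 0.15 rad and linear speed of each of bearing, block, link below 0.02 m/s and contact force between each of bearing, block, link and the fingers below 0.1 N and horizontal distance between block and square_tray below 0.015 m and z of block in the frame of square_tray below 0.008 m and horizontal distance between link and long_tray below 0.015 m and z of link in the frame of long_tray below 0.008 m and angle between the x axis of link and the x axis of long_tray, either way round below 0.25 rad); the robot touches nothing.
It fails at once if the wrench socket is shifted by more than 15 mm or tipped (distance of socket from where it was at the start of the episode above 0.015 m or angle between socket's own z axis and vertical above 0.3 rad).
It fails at once if the bump stop is shifted by more than 15 mm or tipped (distance of bump_stop from where it was at the start of the episode above 0.015 m or angle between bump_stop's own z axis and vertical above 0.3 rad).
It fails at once if the tin is shifted by more than 15 mm or tipped (distance of tin from where it was at the start of the episode above 0.015 m or angle between tin's own z axis and vertical above 0.3 rad).
It fails at once if a part is dropped (moves faster than 0.7 m/s while the fingers do not touch it: a fall of about 25 mm) ((linear speed of bearing above 0.7 m/s and contact force between bearing and the fingers below 0.1 N) or (linear speed of block above 0.7 m/s and contact force between block and the fingers below 0.1 N) or (linear speed of link above 0.7 m/s and contact force between link and the fingers below 0.1 N)).
It also fails if it takes over 107 s, if anything falls off the work surface, if the arm or the gripper's body presses on something with over 40 N, if the wrist force passes 120 N, or if a joint passes its speed limit or range.

## Working session

There is one attempt and no reset: what is moved stays moved. The work goes in short steps, Python scripts to look and compute and a shell command to move; the robot and the scene stay as the last step left them, time stands still between calls to the robot, and variables do not carry over. Pictures are saved under pics/ and viewed, at most 14 in all, crops included, and the job is handed in when it is done.

```bash
mkdir -p pics
python3 - <<'E'
from bench import r
import cv2,numpy as np
o=r.get_obs();print(o['clock'],o['tcp_pos'],o['orientation'],o['grip_width'],r.grip_point_offset)
for n in("scene","side"):
    f=r.grab_frame(n);cv2.imwrite(f'pics/{n}0.png',f);m=r.camera_model(n);print(n,m['fx'],m['cx'],m['cy'],(-np.array(m['R']).T@np.array(m['t'])).round(3))
f=r.grab_frame("wrist");cv2.imwrite('pics/wrist0.png',f)
m=r.camera_model("wrist");print(m['fx'],(-np.array(m['R']).T@np.array(m['t'])).round(3),np.array(m['R']).round(2))
E
```

```text
0.0 [ 6.74404803e-01 -1.00004773e-05  2.30315166e-01] [-2.22056536e+00 -2.22061229e+00  2.16154217e-03] 0.08554335609950668 0.0187
scene 498.5851977734176 322.689339741487 241.3655052445938 [ 0.838 -0.465  0.702]
side 463.3349264215005 316.56081267422746 244.3296263139906 [ 0.189 -0.434  0.598]
382.88192632374694 [0.675 0.076 0.373] [[ 1.    0.   -0.  ]
 [ 0.   -0.95  0.3 ]
 [-0.   -0.3  -0.95]]
```

View pics/scene0.png

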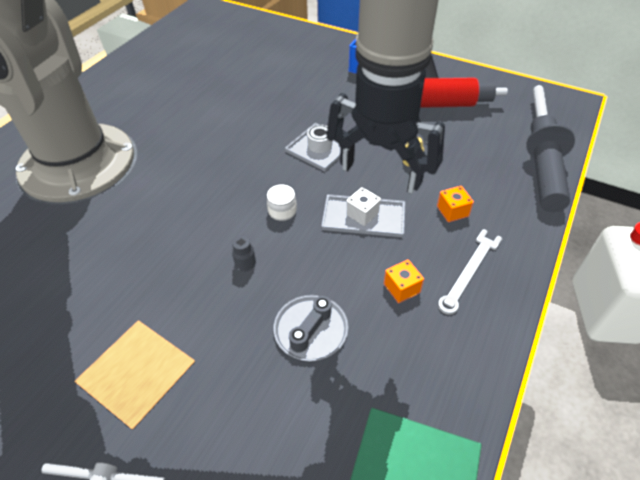

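View pics/side0.png

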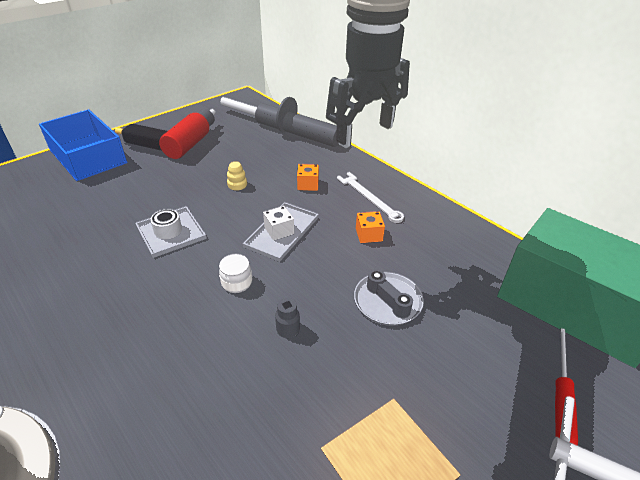

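The scene and side views show the bearing in the square tray (scene ~318,145), the block in the long tray (363,208), the link in the dish (311,328) and the card (135,372). The socket (243,255), tin (281,202) and bump stop (behind the gripper, side view 236,177) stand nearby.

```bash
cat > h.py <<'E'
import cv2,numpy as np
from bench import r
def cast(n,p,z,m=None):
    m=m or r.camera_model(n);R=np.array(m['R']);t=np.array(m['t']);p=np.atleast_2d(np.array(p,float))
    d=np.c_[(p[:,0]-m['cx'])/m['fx'],(p[:,1]-m['cy'])/m['fy'],np.ones(len(p))]@R
    c=-R.T@t; return (c+d*((z-c[2])/d[:,2])[:,None])[:,:2]
def blob(mask,seed):
    _,l,s,_=cv2.connectedComponentsWithStats(mask.astype(np.uint8)); k=l[seed[1],seed[0]]
    c=max(cv2.findContours((l==k).astype(np.uint8),cv2.RETR_EXTERNAL,cv2.CHAIN_APPROX_NONE)[0],key=cv2.contourArea)
    return c[:,0,:]
E
python3 - <<'E'
from h import *
def show(k,q):
    (c,s,a)=cv2.minAreaRect((q*1000).astype(np.float32)); print(k,np.round(c),np.round(s),round(a,1))
for n,S in dict(scene=dict(sq=(298,147),long=(345,225),dish=(290,315),card=(135,372)),side=dict(sq=(150,237),long=(262,245),dish=(385,310),card=(390,450))).items():
    f=cv2.imread(f'pics/{n}0.png');h=cv2.cvtColor(f,cv2.COLOR_BGR2HSV)
    for k,s in S.items():
        if k=='card': m=cv2.inRange(h,(8,60,120),(28,255,255))>0
        else: m=(h[...,1]<60)&(h[...,2]>115)
        if not m[s[1],s[0]]: print(n,k,'seed',h[s[1],s[0]]);continue
        show(n+' '+k,cast(n,blob(m,s),.003 if k=='card' else .01))
rough=dict(scene=dict(bearing=((319,132),.034),block=((363,198),.04),e1=((323,303),.03),e2=((298,335),.03),socket=((241,243),.058),tin=((280,191),.046),or1=((404,273),.04),or2=((456,195),.04)),
 side=dict(bearing=((165,216),.034),block=((279,213),.04),e1=((376,275),.03),e2=((404,298),.03),socket=((287,308),.058),tin=((235,261),.046),bump=((236,165),.054),or1=((370,218),.04),or2=((308,169),.04)))
for n,S in rough.items():
    for k,(p,z) in S.items(): print(n,k,cast(n,p,z)[0].round(3))
E
```

```text
scene sq [453. 282.] [1814. 1329.] 26.4
scene long [453. 282.] [1814. 1329.] 26.4
scene dish [453. 282.] [1814. 1329.] 26.4
scene card [ 431. -310.] [127. 128.] 83.2
side sq [1144.  437.] [2115. 2943.] 52.2
side long [1144.  437.] [2115. 2943.] 52.2
side dish [1144.  437.] [2115. 2943.] 52.2
side card [ 432. -310.] [126. 126.] 83.3
scene bearing [0.431 0.282]
scene block [0.597 0.141]
scene e1 [ 0.635 -0.09 ]
scene e2 [ 0.627 -0.157]
scene socket [ 0.466 -0.064]
scene tin [0.455 0.082]
scene or1 [0.728 0.016]
scene or2 [0.748 0.227]
side bearing [0.439 0.285]
side block [0.609 0.144]
side e1 [ 0.638 -0.089]
side e2 [ 0.635 -0.155]
side socket [ 0.463 -0.066]
side tin [0.466 0.081]
side bump [0.631 0.322]
side or1 [0.734 0.019]
side or2 [0.754 0.227]
```

View pics/wrist0.png

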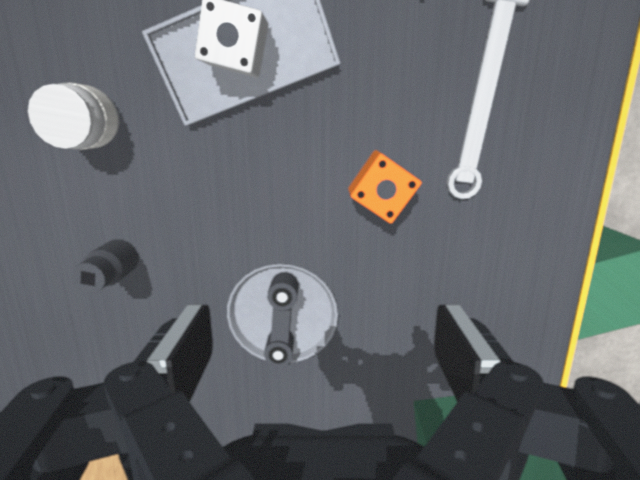

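The wrist view shows the link in the dish (eyes 282,297 and 278,355) and the block at (228,35) in the long tray.

Run:
```python
from h import *
def show(k,q):
    (c,s,a)=cv2.minAreaRect((q*1000).astype(np.float32)); e=cv2.fitEllipse((q*1000).astype(np.float32)); print(k,np.round(c),np.round(s),round(a,1),'ell',np.round(e[0]),np.round(e[1]))
for n,S in dict(scene=dict(sq=(298,147),long=(345,225),dish=(290,315)),side=dict(sq=(150,237),long=(262,245),dish=(385,310)),wrist=dict(long=(180,75),dish=(250,310))).items():
    f=cv2.imread(f'pics/{n}0.png');h=cv2.cvtColor(f,cv2.COLOR_BGR2HSV)
    for k,s in S.items():
        w=60 if n!='wrist' else 75
        x0,y0=max(s[0]-w,0),max(s[1]-w,0)
        roi=h[y0:s[1]+w,x0:s[0]+w,2]
        t,_=cv2.threshold(roi,0,255,cv2.THRESH_OTSU); 
        m=h[...,2]>t
        print(n,k,'otsu',t,'seed',h[s[1],s[0]])
        if m[s[1],s[0]]:
            b=blob(m,s); 
            if len(b)<1500: show(n+' '+k,cast(n,b,.01))
            # convex hull vertices approx
            hl=cv2.convexHull(b);ap=cv2.approxPolyDP(hl,4,True)[:,0]; print(ap.tolist() if len(ap)<9 else '')
print(cast('wrist',[(282,297),(278,355)],.03),cast('wrist',[(228,35)],.04))
```

```text
scene sq otsu 176.0 seed [108  14 239]
scene sq [436. 275.] [112. 108.] 80.8 ell [428. 265.] [ 98. 120.]
[[314, 123], [326, 126], [339, 147], [325, 167], [286, 148]]
scene long otsu 184.0 seed [109  24 225]
scene long [600. 146.] [151. 112.] 20.1 ell [603. 136.] [103. 163.]
[[327, 195], [362, 187], [403, 201], [403, 232], [322, 226]]
scene dish otsu 177.0 seed [106  14 243]
scene dish [ 596. -127.] [ 47. 113.] 2.1 ell [ 599. -127.] [ 47. 104.]
[[316, 295], [285, 352], [274, 335], [278, 312], [297, 297]]
side sq otsu 167.0 seed [116  16 222]
side sq [439. 281.] [122. 107.] 80.8 ell [437. 273.] [120. 126.]
[[187, 207], [205, 234], [151, 253], [135, 223], [159, 210]]
side long otsu 170.0 seed [114  19 215]
side long [603. 143.] [150. 101.] 20.2 ell [608. 140.] [ 96. 173.]
[[317, 214], [279, 257], [243, 243], [263, 212], [284, 202]]
side dish otsu 166.0 seed [113  21 217]
side dish [ 604. -121.] [117.  57.] 81.7 ell [ 607. -123.] [ 60. 109.]
[[359, 281], [367, 276], [410, 320], [384, 323], [364, 314], [354, 299]]
wrist long otsu 163.0 seed [111  20 204]
wrist long [604. 136.] [150.  85.] 20.3 ell [597. 129.] [ 83. 171.]
[[319, 0], [338, 63], [183, 122], [144, 30], [202, 0]]
wrist dish otsu 145.0 seed [108  19 197]
wrist dish [ 632. -123.] [114. 117.] 86.2 ell [ 630. -122.] [106. 114.]

[[ 0.63444685 -0.09287061]
 [ 0.62818952 -0.1592173 ]] [[0.6004984  0.13805273]]
```

```bash
python3 -m crank '[[-0.05,-0.155,-0.08,-0.03,0.06],[-0.05,-0.155,-0.08,-0.03,0.06],[-0.05,-0.155,-0.08,-0.03,0.06],[-0.05,-0.155,-0.08,-0.03,0.06],[0,0,0,0,0.06],[0,0,0,0,0.06]]' 40
python3 - <<'E'
from h import *
m=r.camera_model('wrist');f=r.grab_frame('wrist');cv2.imwrite('pics/w1.png',f)
g=cv2.cvtColor(f,cv2.COLOR_BGR2GRAY)
_,t=cv2.threshold(g,245,255,0)
n,l,s,c=cv2.connectedComponentsWithStats(t)
for i in range(1,n):
    if s[i,4]>30: print(c[i].round(),s[i,4],cast('wrist',c[i],.03,m).round(4))
E
```

```text
clock: 0.65
tcp_pos: [0.6331, -0.127, 0.1659]
orientation: [-2.328, -2.108, 0.005]
contact_force: [0.8, 0.2, 0.3]
grip_width: 0.0454
gripper_force: 0.0
```

View pics/w1.png

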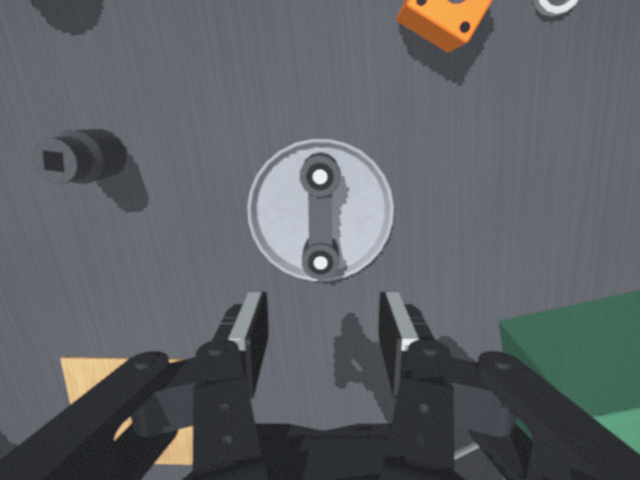

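The wrist view shows the link straight up-down between the fingers, eyes at (320,177) and (321,263), in the dish centred near (320,210).

Run:
```python
from h import *
e=cast('wrist',[(320,177),(320.5,263)],.03);print(e,e.mean(0),np.degrees(np.arctan2(*(e[0]-e[1])[::-1])))
f=cv2.imread('pics/w1.png');v=f[...,2]
for t in(130,145,160):
    b=blob(v>t,(270,210));q=cast('wrist',cv2.convexHull(b)[:,0],.01)
    print(t,len(b),(np.array(cv2.minEnclosingCircle((q*1000).astype(np.float32))[0])).round(1),cv2.fitEllipse((q*1000).astype(np.float32)))
```

```text
[[ 0.63608456 -0.08947597]
 [ 0.62991082 -0.1562946 ]] [ 0.63299769 -0.12288529] 84.72111180153276
130 672 [ 632.8 -121.7] ((632.7850341796875, -121.61664581298828), (117.74232482910156, 118.1507568359375), 107.1465072631836)
145 662 [ 632.8 -121.6] ((632.8043212890625, -121.59776306152344), (117.15780639648438, 117.3644790649414), 92.67928314208984)
160 1196 [ 632.8 -121.6] ((632.78369140625, -121.6044921875), (116.53254699707031, 116.7016372680664), 141.6903839111328)
```

```bash
python3 -m crank '[[0,0.02,-0.19,0,0.06],[0,0,-0.19,0,0.06],[0,0,-0.19,0,0.06],[0,0,-0.12,0,0.06],[0,0,-0.06,0,0.06],[0,0,-0.04,0,0.06],[0,0,0,0,0.06],[0,0,0,0,0.06]]' 60
python3 -m crank '[[0,0,0,0,-1],[0,0,0,0,-1],[0,0,0,0,-1],[0,0,0,0,-1],[0,0,0,0,-1]]' 60
```

```text
clock: 1.37
tcp_pos: [0.6364, -0.1195, 0.0106]
orientation: [2.322, 2.114, 0.003]
contact_force: [-0.3, -0.6, 0.4]
grip_width: 0.0451
gripper_force: 0.0
clock: 1.78
tcp_pos: [0.6361, -0.1202, 0.0112]
orientation: [2.322, 2.113, 0.003]
contact_force: [-1.5, 0.2, 7.3]
grip_width: 0.0167
gripper_force: 60.1
```

```bash
python3 -m crank '[[0,0,0.1,0,-1],[0,0,0.15,0,-1],[0,0,0.15,0,-1],[-0.05,-0.05,0,0,-1],[-0.12,-0.11,0,0,-1],[-0.13,-0.12,0,0,-1],[-0.13,-0.12,0,0,-1],[-0.13,-0.12,0,0,-1]]' 60
python3 -m crank '[[-0.13,-0.12,0,0,-1],[-0.13,-0.12,0,0,-1],[-0.12,-0.11,0,0,-1],[-0.05,-0.05,0,0,-1],[0,0,0,0,-1],[0,0,0,0,-1]]' 60
python3 - <<'E'
from h import *
f=r.grab_frame('side');cv2.imwrite('pics/s1.png',f)
E
```

```text
clock: 2.45
tcp_pos: [0.5211, -0.225, 0.0892]
orientation: [2.323, 2.115, -0.0]
contact_force: [-0.4, -1.0, -3.1]
grip_width: 0.0166
gripper_force: 59.1
clock: 2.95
tcp_pos: [0.4359, -0.3049, 0.0893]
orientation: [2.327, 2.111, -0.0]
contact_force: [1.6, -0.3, -2.3]
grip_width: 0.0168
gripper_force: 59.2
```

View pics/s1.png

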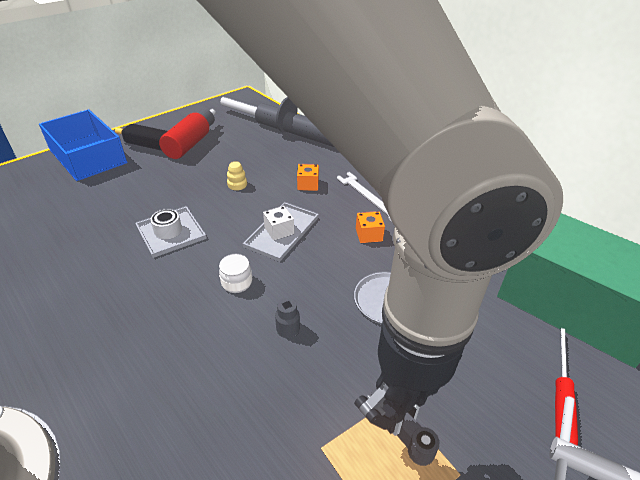

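The link is held level over the card (gripper at 410,440).

```bash
python3 -m crank '[[-0.02,-0.02,-0.15,0,-1],[0,0,-0.13,0,-1],[0,0,-0.05,0,-1],[0,0,-0.03,0,-1],[0,0,-0.015,0,-1],[0,0,-0.01,0,-1],[0,0,0,0,-1],[0,0,0,0,-1]]' 60
python3 -m crank '[[0,0,0,0,-0.4],[0,0,0,0,-0.1],[0,0,0,0,-0.1],[0,0,0,0,-0.1],[0,0,0,0,-0.1],[0,0,0.05,0,-0.1],[0,0,0.15,0,-0.1],[0,0,0.19,0,-0.1]]'
python3 -m crank '[[0,0,0.19,0,0],[0,0,0.19,0,0],[0,0,0,0,0],[0,0,0,0,0]]'
python3 - <<'E'
from h import *
m=r.camera_model('wrist');f=r.grab_frame('wrist');cv2.imwrite('pics/w2.png',f)
E
```

```text
clock: 3.67
tcp_pos: [0.4339, -0.3083, 0.0132]
orientation: [2.322, 2.113, 0.001]
contact_force: [-0.2, -0.2, -1.7]
grip_width: 0.0166
gripper_force: 59.0
clock: 4.33
tcp_pos: [0.4312, -0.3069, 0.0897]
orientation: [-2.32, -2.111, 0.003]
contact_force: [1.2, -1.0, 0.8]
grip_width: 0.0385
gripper_force: 0.0
clock: 4.67
tcp_pos: [0.4345, -0.3089, 0.1694]
orientation: [2.32, 2.11, 0.003]
contact_force: [-0.2, 0.4, -0.8]
grip_width: 0.0423
gripper_force: 0.0
```

View pics/w2.png

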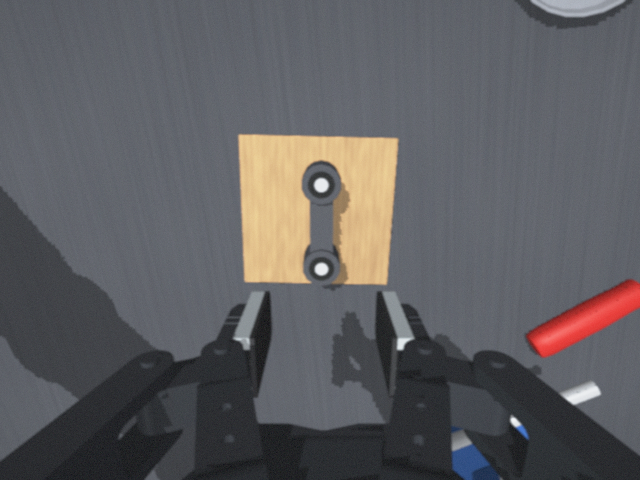

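The link lies flat at the card's middle, eyes at (321,184) and (321,269). Next the bearing.

```bash
python3 -m crank '[[0.03,0.1,0.02,-0.09,0.4],[0.04,0.18,0,0,0.6],[0.04,0.19,0,0,0.6],[0.04,0.19,0,0,0.6],[0.04,0.19,0,0,0.6],[0.04,0.19,0,0,0.6],[0,0.19,0,0,0.6],[0,0.19,0,0,0.6]]'
python3 -m crank '[[0,0.19,0,0,0.6],[0,0.19,0,0,0.6],[-0.04,0.19,0,0,0.6],[-0.04,0.19,0,0,0.6],[-0.04,0.19,0,0,0.6],[-0.04,0.19,0,0,0.6],[-0.04,0.19,0,0,0.6],[-0.03,0.15,0,0,0.6]]'
python3 -m crank '[[0,0.05,0,0,0.6],[0,0,0,0,0.6],[0,0,0,0,0.6]]'
python3 - <<'E'
from h import *
m=r.camera_model('wrist');f=r.grab_frame('wrist');cv2.imwrite('pics/w3.png',f)
E
```

```text
clock: 5.38
tcp_pos: [0.4778, -0.0221, 0.1688]
orientation: [-2.395, -2.03, 0.004]
contact_force: [1.0, -0.3, 0.1]
grip_width: 0.0681
gripper_force: 0.0
clock: 6.05
tcp_pos: [0.4306, 0.2745, 0.1688]
orientation: [-2.394, -2.033, 0.004]
contact_force: [0.7, 0.7, 0.3]
grip_width: 0.0684
gripper_force: 0.0
clock: 6.3
tcp_pos: [0.4324, 0.2809, 0.169]
orientation: [2.396, 2.031, -0.005]
contact_force: [0.6, -0.5, 0.5]
grip_width: 0.0684
gripper_force: 0.0
```

View pics/w3.png

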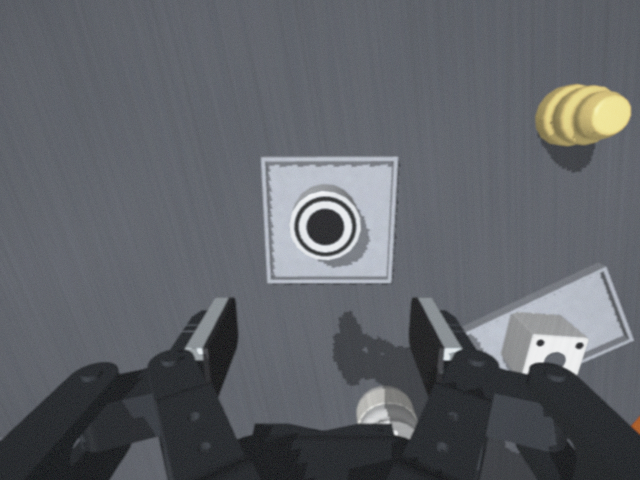

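Bearing ring centred at (325,226) in the square tray (corners 263,158 – 397,158 – 391,283 – 268,283); the tin is at (387,405), at the lower edge.

Run:
```python
from h import *
f=cv2.imread('pics/w3.png');o=r.get_obs();print(o['tcp_pos'])
g=f.max(2)
d=(g<80).astype(np.uint8);b=blob(d>0,(325,226));e=cv2.fitEllipse(b);print(e);print('bearing',cast('wrist',e[0],.034+.003))
c=cast('wrist',[(262.5,157.5),(397.5,157.5),(391.5,283.5),(267.5,283.5)],.01);print(c,c.mean(0))
print(np.degrees(np.arctan2(*(c[1]-c[0])[::-1])))
b=blob(f[...,2]>150,(285,200));show=cv2.minAreaRect((cast('wrist',b,.01)*1000).astype(np.float32));print(show)
```

```text
[0.43289683 0.27986884 0.16915765]
((324.8485107421875, 226.48895263671875), (33.64463806152344, 34.72968292236328), 89.47383117675781)
bearing [[0.43424447 0.27814958]]
[[0.39455583 0.333389  ]
 [0.49778189 0.31605509]
 [0.48117887 0.21086964]
 [0.37619182 0.22849635]] [0.4374271  0.27220252]
-9.532280489762398
((436.85296630859375, 273.20379638671875), (105.46504211425781, 106.316162109375), 80.46924591064453)
```

```bash
python3 -m crank '[[0.005,-0.01,-0.19,0,0.6],[0,0,-0.19,0,0.6],[0,0,-0.19,0,0.6],[0,0,-0.12,0,0.6],[0,0,-0.08,0,0.6],[0,0,-0.05,0,0.6],[0,0,0,0,0.6],[0,0,0,0,0.6]]' 60
python3 -m crank '[[0,0,0,0,0],[0,0,0,0,-1],[0,0,0,0,-1],[0,0,0,0,-1],[0,0,0,0,-1]]' 60
```

```text
clock: 7.02
tcp_pos: [0.4345, 0.2788, 0.0064]
orientation: [2.398, 2.028, -0.001]
contact_force: [0.5, -0.3, 0.8]
grip_width: 0.0681
gripper_force: 0.0
clock: 7.43
tcp_pos: [0.435, 0.2801, 0.008]
orientation: [2.397, 2.03, 0.003]
contact_force: [-1.7, -2.9, 6.1]
grip_width: 0.0523
gripper_force: 62.8
```

```bash
python3 -m crank '[[0,0,0.08,0,-1],[0,0,0.14,0,-1],[0,0,0.16,0,-1],[0,0,0.12,0,-1],[0.03,-0.06,0,0,-1],[0.07,-0.14,0,0,-1],[0.085,-0.17,0,0,-1],[0.085,-0.17,0,0,-1]]' 60
python3 -m crank '[[0.085,-0.17,0,0,-1],[0.085,-0.17,0,0,-1],[0.085,-0.17,0,0,-1],[0.085,-0.17,0,0,-1],[0.085,-0.17,0,0,-1],[0.085,-0.17,0,0,-1],[0.085,-0.17,0,0,-1],[0.08,-0.16,0,0,-1]]' 60
python3 -m crank '[[0.05,-0.1,0,0,-1],[0,0,0,0,-1],[0,0,0,0,-1],[0,0,0,0,-1]]' 60
```

```text
clock: 8.1
tcp_pos: [0.4885, 0.1715, 0.1076]
orientation: [2.394, 2.033, 0.003]
contact_force: [1.0, 0.1, -2.4]
grip_width: 0.052
gripper_force: 63.7
clock: 8.77
tcp_pos: [0.6237, -0.1005, 0.1073]
orientation: [2.397, 2.029, 0.001]
contact_force: [0.6, 0.1, -1.9]
grip_width: 0.0523
gripper_force: 63.7
clock: 9.1
tcp_pos: [0.6326, -0.1169, 0.1066]
orientation: [-2.396, -2.031, -0.001]
contact_force: [-0.9, 0.7, -1.9]
grip_width: 0.0525
gripper_force: 63.8
```

```bash
python3 -m crank '[[0,-0.02,-0.15,0,-1],[0,0,-0.15,0,-1],[0,0,-0.1,0,-1],[0,0,-0.05,0,-1],[0,0,-0.025,0,-1],[0,0,-0.015,0,-1],[0,0,0,0,-1],[0,0,0,0,-1]]' 60
python3 -m crank '[[0,0,0,0,0.3],[0,0,0,0,0.5],[0,0,0,0,0.5],[0,0,0,0,0.5],[0,0,0.05,0,0.6],[0,0,0.15,0,0.6],[0,0,0.19,0,0.6],[0,0,0.19,0,0.6]]'
python3 -m crank '[[0,0,0.19,0,0.5],[0,0,0,0,0.5],[0,0,0,0,0.5]]'
python3 - <<'E'
from h import *
m=r.camera_model('wrist');f=r.grab_frame('wrist');cv2.imwrite('pics/w4.png',f)
E
```

```text
clock: 9.77
tcp_pos: [0.634, -0.1218, 0.0096]
orientation: [2.395, 2.03, 0.002]
contact_force: [0.5, -0.5, -2.7]
grip_width: 0.0523
gripper_force: 63.8
clock: 10.43
tcp_pos: [0.6323, -0.1219, 0.1257]
orientation: [-2.396, -2.03, 0.002]
contact_force: [0.5, 0.4, 0.3]
grip_width: 0.0684
gripper_force: 0.0
clock: 10.68
tcp_pos: [0.635, -0.1223, 0.1663]
orientation: [2.393, 2.027, 0.007]
contact_force: [-0.5, 0.4, -0.1]
grip_width: 0.0643
gripper_force: 0.0
```

View pics/w4.png

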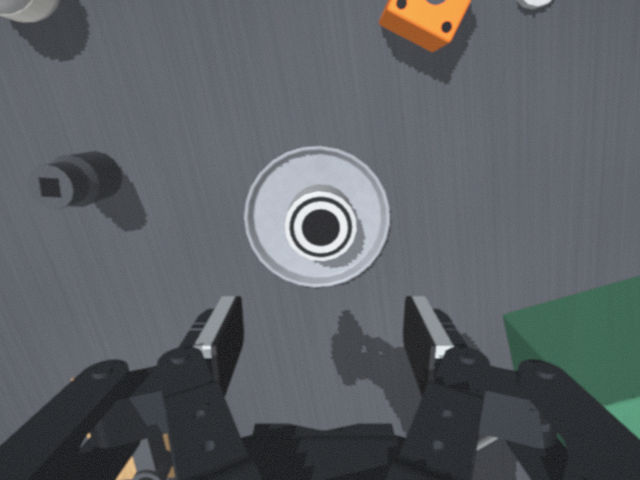

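The bearing (321,228) stands flat in the dish (centre ~317,217). Now to the block.

```bash
python3 - <<'E'
from h import *
f=cv2.imread('pics/w4.png')
b=blob(f.max(2)<80,(321,228));e=cv2.fitEllipse(b);print('bearing',cast('wrist',e[0],.037))
b=blob(f[...,2]>145,(270,210));print('dish',cv2.fitEllipse((cast('wrist',cv2.convexHull(b)[:,0],.01)*1000).astype(np.float32)))
E
python3 -m crank '[[-0.02,0.15,0,0,0.6],[-0.025,0.19,0,0,0.6],[-0.025,0.19,0,0,0.6],[-0.025,0.19,0,0,0.6],[-0.025,0.19,0,0,0.6],[-0.025,0.19,0,0,0.6],[-0.025,0.19,0,0,0.6],[0,0,0,0,0.6]]'
python3 -m crank '[[0,0,0,0,0.6],[0,0,0,0,0.6]]'
python3 - <<'E'
from h import *
m=r.camera_model('wrist');f=r.grab_frame('wrist');cv2.imwrite('pics/w5.png',f)
E
```

```text
bearing [[ 0.63227601 -0.1219556 ]]
dish ((628.825439453125, -123.23822021484375), (115.91239166259766, 116.01409912109375), 79.45879364013672)
clock: 11.4
tcp_pos: [0.5956, 0.1469, 0.1609]
orientation: [-2.38, -2.041, -0.001]
contact_force: [-0.2, 0.9, 0.1]
grip_width: 0.0683
gripper_force: 0.0
clock: 11.57
tcp_pos: [0.5981, 0.1354, 0.1609]
orientation: [-2.396, -2.031, 0.004]
contact_force: [-0.2, -1.1, -0.4]
grip_width: 0.0684
gripper_force: 0.0
```

View pics/w5.png

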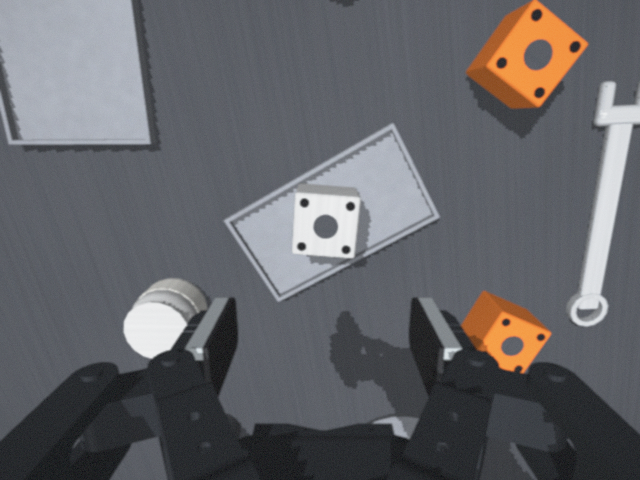

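The block's top is centred near (326,227), bolt holes (304,202),(351,206),(346,250),(301,247); long tray corners (227,221),(393,125),(438,215),(279,300).

Run:
```python
from h import *
f=cv2.imread('pics/w5.png');o=r.get_obs();print(o['tcp_pos'],o['orientation'])
d=f.max(2)<110;P=[]
for s in [(304,202),(351,206),(346,250),(301,247)]:
    b=blob(d,s);P.append(cv2.minEnclosingCircle(b.astype(np.float32))[0])
q=cast('wrist',P,.043);print(P,q,q.mean(0));print([np.degrees(np.arctan2(*v[::-1])) for v in(q[1]-q[0],q[2]-q[3],q[0]-q[3],q[1]-q[2])])
b=blob(f.max(2)>150,(260,230));h=cast('wrist',[(226,220.5),(393.5,124.5),(439,215.5),(279,300.5)],.01);print('long',h.mean(0),np.degrees(np.arctan2(*(h[1]-h[0])[::-1])),np.degrees(np.arctan2(*(h[2]-h[3])[::-1])),np.linalg.norm(h[1]-h[0]),np.linalg.norm(h[2]-h[1]))
import scipy.spatial.transform as t
y=t.Rotation.from_rotvec(o['orientation']).as_matrix()[:,1];print('close dir',np.degrees(np.arctan2(y[1],y[0])))
```

```text
[0.59856747 0.13427719 0.16116468] [-2.39833885 -2.02905431  0.00396033]
[(303.9375, 202.3125), (350.0, 205.7857208251953), (345.625, 249.4375), (301.0, 246.0)] [[0.58904703 0.15620931]
 [0.62021229 0.14848089]
 [0.61244335 0.11717027]
 [0.58119468 0.12506675]] [0.60072434 0.1367318 ]
[np.float64(-13.927365199590625), np.float64(-14.1816392366862), np.float64(75.8482993395406), np.float64(76.0649341408466)]
long [0.60596844 0.1329628 ] 20.039141013295136 20.40528662238399 0.14814908928457662 0.07963079130066814
close dir -9.53598765986862
```

```bash
python3 -m crank '[[0.01,0.012,-0.15,-0.1,0.6],[0,0,-0.19,0,0.6],[0,0,-0.19,0,0.6],[0,0,-0.12,0,0.6],[0,0,-0.07,0,0.6],[0,0,-0.04,0,0.6],[0,0,0,0,0.6],[0,0,0,0,0.6]]' 60
python3 -m crank '[[0,0,0,0,0],[0,0,0,0,-1],[0,0,0,0,-1],[0,0,0,0,-1],[0,0,0,0,-1]]' 60
```

```text
clock: 12.28
tcp_pos: [0.6019, 0.1379, 0.0112]
orientation: [2.475, 1.934, 0.002]
contact_force: [0.5, 0.4, -0.0]
grip_width: 0.0685
gripper_force: 0.0
clock: 12.7
tcp_pos: [0.6025, 0.1388, 0.0123]
orientation: [2.474, 1.934, 0.005]
contact_force: [-0.4, -0.4, 6.9]
grip_width: 0.0453
gripper_force: 62.7
```

```bash
python3 -m crank '[[0,0,0.08,0,-1],[0,0,0.14,0,-1],[0,0,0.14,0,-1],[-0.06,0.05,0.04,0.05,-1],[-0.12,0.1,0,0.05,-1],[-0.13,0.106,0,0,-1],[-0.13,0.106,0,0,-1],[-0.13,0.106,0,0,-1]]' 60
python3 -m crank '[[-0.13,0.106,0,0,-1],[-0.09,0.074,0,0,-1],[-0.035,0.027,0,0,-1],[0,0,0,0,-1],[0,0,0,0,-1],[0,0,0,0,-1]]' 60
```

```text
clock: 13.37
tcp_pos: [0.4848, 0.233, 0.0903]
orientation: [-2.395, -2.032, -0.0]
contact_force: [-0.4, 0.8, -0.8]
grip_width: 0.0451
gripper_force: 62.0
clock: 13.87
tcp_pos: [0.4371, 0.2722, 0.0903]
orientation: [2.398, 2.028, 0.0]
contact_force: [1.0, -0.3, -1.2]
grip_width: 0.0453
gripper_force: 61.9
```

Lower, release, rise and look.

```bash
python3 -m crank '[[0,0,-0.14,0,-1],[0,0,-0.13,0,-1],[0,0,-0.06,0,-1],[0,0,-0.03,0,-1],[0,0,-0.02,0,-1],[0,0,-0.01,0,-1],[0,0,0,0,-1],[0,0,0,0,-1]]' 60
python3 -m crank '[[0,0,0,0,0.2],[0,0,0,0,0.3],[0,0,0,0,0.3],[0,0,0,0,0.3],[0,0,0.05,0,0.4],[0,0,0.15,0,0.4],[0,0,0.19,0,0.4],[0,0,0.19,0,0.4]]'
python3 -m crank '[[0,0,0.19,0,0.4],[0,0,0,0,0.4],[0,0,0,0,0.4]]'
python3 - <<'E'
from h import *
m=r.camera_model('wrist');f=r.grab_frame('wrist');cv2.imwrite('pics/w6.png',f)
E
```

```text
clock: 14.53
tcp_pos: [0.4369, 0.2736, 0.0131]
orientation: [2.397, 2.03, 0.003]
contact_force: [-0.7, -0.2, -1.2]
grip_width: 0.045
gripper_force: 61.8
clock: 15.2
tcp_pos: [0.4352, 0.273, 0.1298]
orientation: [-2.396, -2.031, 0.003]
contact_force: [0.8, 0.2, -0.7]
grip_width: 0.0599
gripper_force: 0.0
clock: 15.45
tcp_pos: [0.4374, 0.2744, 0.1696]
orientation: [2.397, 2.03, 0.01]
contact_force: [-0.1, -0.1, -1.1]
grip_width: 0.0597
gripper_force: 0.0
```

View pics/w6.png

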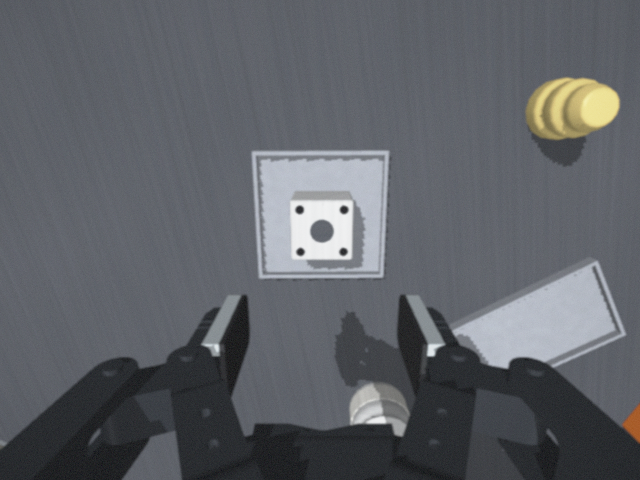

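The block stands flat and square in its tray (top ~322,231; tray centre ~320,214).

```bash
python3 - <<'E'
from h import *
c=cast('wrist',[(251.5,150.5),(389.5,150.5),(384.5,278),(259,278)],.01);print(c.mean(0));q=cast('wrist',[(300,210),(344.5,210),(344,252),(300.5,252)],.043);print(q.mean(0))
E
python3 -m crank '[[0.03,-0.1,0,0.09,0.2],[0.04,-0.18,0,0,0.1],[0.04,-0.19,0,0,0.1],[0.04,-0.19,0,0,0.1],[0.04,-0.19,0,0,0.1],[0.04,-0.19,0,0,0.1],[0,-0.19,0,0,0.1],[0,-0.19,0,0,0.1]]'
python3 -m crank '[[0,-0.19,0,0,0.1],[0,-0.19,0,0,0.1],[-0.04,-0.19,0,0,0.1],[-0.04,-0.19,0,0,0.1],[-0.04,-0.19,0,0,0.1],[-0.04,-0.19,0,0,0.1],[-0.04,-0.19,0,0,0.1],[-0.03,-0.15,0,0,0.1]]'
python3 -m crank '[[0,0,0,0,0.1],[0,0,0,0,0.1],[0,0,0,0,0.1]]'
python3 - <<'E'
from h import *
m=r.camera_model('wrist');f=r.grab_frame('wrist');cv2.imwrite('pics/w7.png',f);o=r.get_obs();print(o['tcp_pos'])
h=cv2.cvtColor(f,cv2.COLOR_BGR2HSV);t=((h[...,1]<40)&(h[...,2]>200)).astype(np.uint8);t[290:]=0
n,l,s,c=cv2.connectedComponentsWithStats(t)
P=[c[i] for i in range(1,n) if 60<s[i,4]<500];print(P)
q=cast('wrist',P,.033,m);print(q,q.mean(0),np.degrees(np.arctan2(*(q[0]-q[1])[::-1])))
E
```

```text
[0.43545985 0.27314164]
[0.43594238 0.27105468]
clock: 16.17
tcp_pos: [0.4808, -0.0126, 0.1649]
orientation: [-2.322, -2.113, 0.004]
contact_force: [0.5, -0.9, -0.5]
grip_width: 0.0472
gripper_force: 0.0
clock: 16.83
tcp_pos: [0.4334, -0.3091, 0.1648]
orientation: [-2.324, -2.11, 0.003]
contact_force: [0.0, 0.4, -0.3]
grip_width: 0.0469
gripper_force: 0.0
clock: 17.08
tcp_pos: [0.4354, -0.3054, 0.165]
orientation: [-2.321, -2.113, 0.001]
contact_force: [-0.2, 1.1, 0.1]
grip_width: 0.047
gripper_force: 0.0
[ 0.43585352 -0.30485488  0.16528359]
[array([321.75735294, 191.19117647]), array([321.65454545, 275.79090909])]
[[ 0.43700564 -0.27981921]
 [ 0.43064953 -0.3457789 ]] [ 0.43382758 -0.31279906] 84.49576421049154
```

```bash
python3 -m crank '[[-0.008,-0.037,-0.15,0,0.1],[0,0,-0.19,0,0.1],[0,0,-0.19,0,0.1],[0,0,-0.13,0,0.1],[0,0,-0.07,0,0.1],[0,0,-0.04,0,0.1],[0,0,0,0,0.1],[0,0,0,0,0.1]]' 60
python3 -m crank '[[0,0,0,0,-1],[0,0,0,0,-1],[0,0,0,0,-1],[0,0,0,0,-1],[0,0,0,0,-1],[0,0,0,0,-1]]' 60
```

```text
clock: 17.8
tcp_pos: [0.435, -0.3132, 0.0126]
orientation: [-2.322, -2.116, -0.001]
contact_force: [0.1, -0.4, -1.3]
grip_width: 0.0471
gripper_force: 0.0
clock: 18.3
tcp_pos: [0.4353, -0.3144, 0.0138]
orientation: [2.322, 2.113, 0.001]
contact_force: [-0.7, 0.8, 5.0]
grip_width: 0.0165
gripper_force: 59.8
```

```bash
python3 -m crank '[[0,0,0.08,0,-1],[0,0,0.15,0,-1],[0,0,0.17,0,-1],[0,0,0.15,0,-1],[0.04,0.11,0,-0.1,-1],[0.066,0.17,0,-0.13,-1],[0.066,0.17,0,-0.13,-1],[0.066,0.17,0,-0.13,-1]]' 60
python3 -m crank '[[0.066,0.17,0,-0.13,-1],[0.066,0.17,0,-0.13,-1],[0.066,0.17,0,-0.13,-1],[0.066,0.17,0,-0.13,-1],[0.066,0.17,0,-0.13,-1],[0.066,0.17,0,-0.13,-1],[0.066,0.17,0,-0.13,-1],[0.066,0.17,0,-0.03,-1]]' 60
python3 -m crank '[[0.066,0.17,0,0,-1],[0.025,0.08,0,0,-1],[0,0,0,0,-1],[0,0,0,0,-1],[0,0,0,0,-1]]' 60
python3 - <<'E'
from h import *
from scipy.spatial.transform import Rotation as t
o=r.get_obs();y=t.from_rotvec(o['orientation']).as_matrix()[:,1];print('close dir',np.degrees(np.arctan2(y[1],y[0])))
E
```

```text
clock: 18.97
tcp_pos: [0.4822, -0.1889, 0.1232]
orientation: [2.69, 1.622, 0.002]
contact_force: [0.4, 0.3, -2.7]
grip_width: 0.0167
gripper_force: 59.1
clock: 19.63
tcp_pos: [0.5877, 0.084, 0.1228]
orientation: [-3.094, -0.544, -0.001]
contact_force: [-0.1, 0.7, -1.4]
grip_width: 0.0166
gripper_force: 59.1
clock: 20.05
tcp_pos: [0.6053, 0.1304, 0.1223]
orientation: [3.092, 0.55, -0.001]
contact_force: [0.1, -1.2, -2.4]
grip_width: 0.0162
gripper_force: 59.1
close dir -69.82056192950948
```

```bash
python3 -m crank '[[0,0.012,-0.17,0,-1],[0,0,-0.17,0,-1],[0,0,-0.11,0,-1],[0,0,-0.05,0,-1],[0,0,-0.025,0,-1],[0,0,-0.015,0,-1],[0,0,0,0,-1],[0,0,0,0,-1]]' 60
python3 -m crank '[[0,0,0,0,-0.4],[0,0,0,0,-0.15],[0,0,0,0,-0.15],[0,0,0,0,-0.15],[0,0,0.05,0,-0.15],[0,0,0.15,0,-0.15],[0,0,0.19,0,-0.15],[0,0,0.19,0,-0.15]]'
python3 -m crank '[[0,0,0.19,0,0],[0,-0.15,0.1,0,0],[0,-0.15,0.1,0,0],[0,0,0,0,0],[0,0,0,0,0]]'
python3 - <<'E'
from h import *
m=r.camera_model('wrist');f=r.grab_frame('wrist');cv2.imwrite('pics/w8.png',f)
f=r.grab_frame('side');cv2.imwrite('pics/s8.png',f)
E
```

```text
clock: 20.72
tcp_pos: [0.6069, 0.1343, 0.0157]
orientation: [-3.093, -0.551, -0.004]
contact_force: [0.1, 0.1, -1.8]
grip_width: 0.0164
gripper_force: 59.0
clock: 21.38
tcp_pos: [0.6051, 0.1341, 0.1317]
orientation: [3.092, 0.552, -0.002]
contact_force: [1.4, 0.5, 0.3]
grip_width: 0.036
gripper_force: 0.0
clock: 21.8
tcp_pos: [0.6068, 0.0718, 0.2109]
orientation: [3.093, 0.545, 0.006]
contact_force: [-0.5, 0.8, -0.6]
grip_width: 0.0431
gripper_force: 0.0
```

View pics/w8.png

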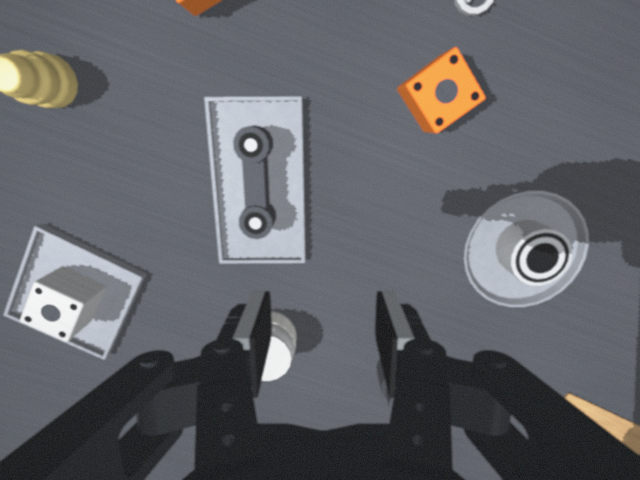

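View pics/s8.png

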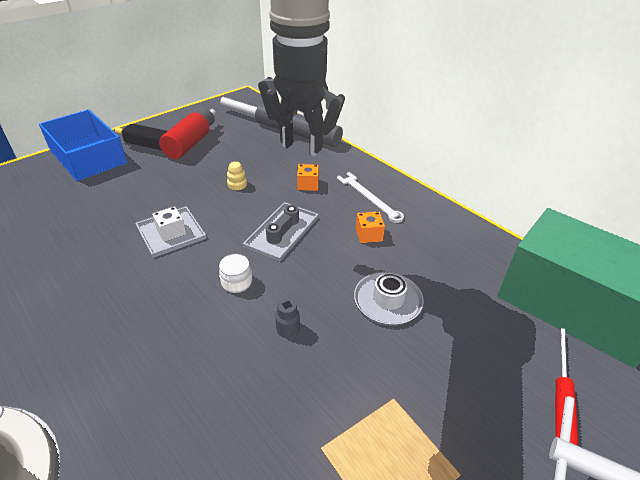

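Each part lies flat in its own tray (link eyes 252,145 and 256,223 in the long tray), and the bystanders have not moved. I'll check the link's centring in numbers, then hand in.

Run:
```python
from h import *
e=cast('wrist',[(251,145),(255.5,223)],.033);c=cast('wrist',[(205.5,97),(308.5,97),(305,262.5),(220,262.5)],.01)
d=np.linalg.norm(e.mean(0)-c.mean(0));print(e.mean(0),c.mean(0),d,np.degrees(np.arctan2(*(e[0]-e[1])[::-1])))
if d<.010: print(r.hand_in())
```

```text
[0.60627285 0.1379662 ] [0.60334466 0.13506594] 0.0041213855844108825 20.478558178445624
the job is handed in; nothing more can be done
None
```

The job is handed in at about 22 s of 107: by the cameras, the bearing, block and link each lie flat within about 4 mm of their own tray's centre, the link is in line with its tray, and the socket, bump stop and tin have not moved; no verdict was returned.

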